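# Stand the spray can in its holder with the nozzle to the arrow

### The job

Take the can with the spray nozzle out of the wooden rack and stand it in the steel can holder, between the two cheeks, so that its nozzle faces the arrow on the plate and the notch in its foot rim goes over the key, the can standing flat and upright in the middle of the holder. Hold the can by its body and keep off the spray head, lower it into the holder rather than dropping it, and leave everything else on the table where it is.

Things in the scene. Friction and masses are not known exactly. Their poses are not given: they have to be found in the camera images.
- can: The can to move: aluminium spray can, 50 mm diameter, 0.2 kg. Straight wall 8 to 115 mm above its underside, cone to 124, black spray head to 138. Origin: centre of its underside; z up its axis, x where the nozzle points. Foot rim 8 mm high with one notch, 13 mm wide, at +x below the nozzle. Starts in any bay of the rack, nozzle 63 to 117 degrees anticlockwise from the rack's x.
- spray_head: The can's spray head, which must not be touched: black button, 16 mm diameter and 14 mm high, origin on the can's axis 124 mm above its underside, with a 9 mm wide nozzle stub that points along +x to 18 mm from the axis.
- nozzle (a point): Tip of the nozzle stub, 18 mm from the can's axis along its x, 131 mm above its underside. Same axes as the can.
- rack: Plywood rack, fixed, 90 (x) by 212 (y) by 118 mm high, origin under its centre. Three bays along y, centred at y = -68, 0 and 68 mm, each 60 mm wide between 8 mm partitions 118 mm high that run the full 90 mm along x; floor 8 mm above the table. Open to +x and -x but for lips 16 mm high.
- holder: Steel can holder, fixed, origin on the table under the can's place. Plate 8 mm thick, x = -45 to 90 mm, 74 mm wide (y). Two cheeks 5 mm thick, 118 mm high, x = -45 to 45 mm, along y = +-34 mm, 63 mm apart inside; open to +x and -x. Key: rib on the plate, 8 mm wide (y), x = 14 to 26 mm, 5 mm high. A dark arrow on the plate points to +x.
- holder_seat (a point): Where the centre of the can's underside belongs: on top of the holder's plate, midway between the cheeks. Axes as the holder's.
- holder_arrow (a point): Tip of the arrow on the plate, 80 mm from the seat along the holder's +x: the nozzle must point this way.
- can_capped: Bystander in the rack: like can, of the same diameter and wall, but with a round black cap 38 mm wide, 137 mm high in all. Origin at the centre of its underside.
- can_stoppered: Bystander in the rack: like can, but with a plain black stopper 18 mm wide and no nozzle, 137 mm high in all. Origin at the centre of its underside.
- jar: Bystander: glass jar with dark lid, 60 mm diameter, 85 mm high. Origin at the centre of its underside.
- tin: Bystander: tin, 62 mm diameter, 95 mm high. Origin at the centre of its underside.
- tape: Bystander: roll of paper tape lying flat, 84 mm diameter, 36 mm high. Origin at the centre of its underside.
- brush: Bystander: flat brush, lying along its x from -100 to 104 mm, 22 mm wide, 9 mm high.
- scraper: Bystander: scraper, lying along its x from -100 to 70 mm, 38 mm wide, 14 mm high.
There are look-alikes about, which are no part of the job. Leave any orange look-alike of the can alone. Leave any purple look-alike of the holder alone.

How it is judged:
By the outcome, as a careful person would: the job done as asked, in the order asked, and still so for the second after the job is handed in, with the robot touching nothing.
It also fails if it takes over 58 s, if anything falls off the work surface, if the arm or the gripper's body presses on something with over 40 N, if the wrist force passes 120 N, or if a joint passes its speed limit or range.

### The arm

A 7-joint arm with a two-finger parallel gripper is mounted at the origin on the work surface. World frame = base frame: x ahead of the robot, y to its left, z up, the work surface at z = 0. Lengths are in m, angles in rad, forces in N, time in s.
With the tool pointing down it reaches from about 0.4 to 0.85 m from the base axis. Payload 10.4 kg.
Tool frame: the origin (TCP) lies midway between the tips of the shut fingers; the grasp point (between the pads) lies hold_point_z behind it (hold_point_z is the distance from the TCP to the grasp point, in m); z points along the fingers, y is the line along which they close (so a half turn about z gives the same grasp; the last joint's range is limited). The gripper opens to 87 mm and grips with 3 to 60 N. Pads are 19 mm wide; open, the fingers measure 117 mm over their backs; the gripper's body (75 mm by 190 mm) begins 51 mm behind the grasp point.
Start: joints at [-1.284, 0.332, -0.065, 1.46, 0.022, 1.35, -0.088], TCP at [0.191, 0.595, 0.223] pointing down, gripper open.
Joint ranges: [-2.6, 2.6], [-0.5, 2.12], [-1.47, 1.34], [0.16, 2.42], [-1.27, 4.41], [0.06, 2.06], [-2.6, 2.6]. Speed limits (rad/s): [2.22, 2.22, 2.79, 2.79, 3.14, 3.14, 3.14].

### API

Orientations are given as a unit quaternion [x, y, z, w].
In Python, from bench import * gives the robot as it stands. The module is installed in compiled form; this text tells all that it offers.
- The arm moves only by the tool drive_tool, never from a script. Its argument "increments" is a list of rows, each a list of 6 numbers: the shift along the tool's x, y, z scaled (see below), then the turn, a rotation vector about the tool's x, y, z scaled (see below). In form: [[dx, dy, dz, rx, ry, rz], ...]. A call has exactly 5 rows; each row is the pose to reach, as a shift and turn from the pose commanded when the call began, along the tool's axes at that moment; what a row does not reach only later rows make up. The controller multiplies each number of a shift by 300 mm and each number of a turn by pi/4 rad. A row lasts 1/12 s, in which the tool goes at most 41.7 mm and 7.16 degrees, less where a joint would pass 70% of its speed; a pose out of reach is approached as far as the arm can. A call with a number of a shift or a turn outside -1 to 1 is refused whole. A call with a gripper value outside its range is refused whole. "claw" is the closure, from 0 (fully open) to 1 (shut), set as the call begins (left out, the last holds). The fingers move at their own pace and stop on an object; "force" is the grip in N (left out, the last holds). Time passes only in rows, so rows that repeat a pose let the fingers close, or fill a call up. It gives the time, the measured TCP pose, the force, the opening and the grip force at its end, in the units of the state.
- read_state(): the state, without advancing time (a new reading comes with each control period).
- camera(name): name is "scene" or "top" or "wrist"; returns the picture (400x640x3 uint8, blue, green, red); there is no depth.
- get_calibration(name): a dict with "K" (3x3 intrinsics, pixels), "position" and "rotation" of the camera in the world. Camera axes: x right, y down, z forward; pixel columns grow to the right and rows downward; lengths in m; the calibration is good to about 2 mm. A picture is of the moment at which its call begins: read the wrist's pose just before it. get_calibration takes no time and is no camera call; for the wrist camera it gives the pose at the moment of the call.
- close_job(): hands the job in; it is judged then, once.
The state is a dict: "time": time; "joint_positions": joint angles; "joint_vel": joint speeds; "joint_torque": joint torques, N m; "ee_pos": TCP position; "eef_rot": TCP orientation; "ft_force": force on the tool from outside, world axes, zero at the start; "torque": the same for the moment, N m; "width": finger opening in m; "grip_force": force on a finger pad.
Only numpy, scipy, OpenCV 4.12 (cv2) and the standard library are available. Lean on these libraries where they do the work, as an engineer would, in place of code of your own. Each camera call takes 0.05 s, during which the arm holds its last target. There are 200 camera calls.

## Working session

There is one attempt and no reset: what is moved stays moved. The work goes in short steps, Python scripts to look and compute and a tool call to move; the robot and the scene stay as the last step left them, time stands still between calls to the robot, and variables do not carry over. Pictures are saved under pics/ and viewed, at most 12 in all, crops included, and the job is handed in when it is done.

Besides the shell and the picture viewer there is one more tool, called as name([rows], argument=value, ...), one row to a line, values as JSON. drive_tool: Moves the arm, as the interface text tells. Its arguments: {"type":"object","properties":{"increments":{"type":"array","items":{"type":"array","items":{"type":"number"}}},"claw":{"type":"number"},"force":{"type":"number"}},"required":["increments"]}

```bash
mkdir -p pics; python3 - <<'E'
from bench import *
import cv2,numpy as np
s=read_state();print({k:np.round(s[k],4).tolist() for k in s if k in('time','ee_pos','eef_rot','width')}, [k for k in s]); 
for n in('scene','top'):
    cv2.imwrite(f'pics/{n}0.png',camera(n)); c=get_calibration(n);print(n,np.round(c['K'],1).tolist(),np.round(c['position'],4).tolist(),np.round(c['rotation'],4).tolist())
try: print(hold_point_z)
except Exception as e: print(e)
E
```

```text
{'time': 0.0, 'ee_pos': [0.1904, 0.5949, 0.2218], 'eef_rot': [0.1543, 0.988, -0.0007, -0.0001], 'width': 0.0873} ['time', 'joint_positions', 'joint_vel', 'joint_torque', 'ee_pos', 'eef_rot', 'ft_force', 'torque', 'grip_force', 'width']
scene [[413.9, 0.0, 319.1], [0.0, 413.9, 204.0], [0.0, 0.0, 1.0]] [1.1758, 0.0512, 0.9871] [0.6641, 0.6878, -0.2157, -0.1987]
top [[431.8, 0.0, 315.6], [0.0, 431.8, 201.2], [0.0, 0.0, 1.0]] [0.4475, -0.0069, 1.2005] [0.7085, -0.7044, 0.0295, -0.0313]
0.0187
```

View pics/top0.png

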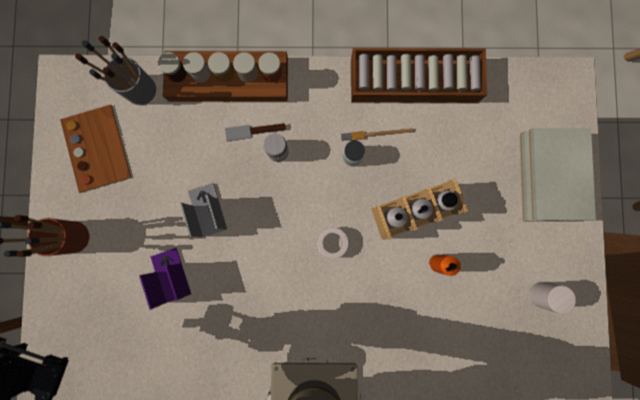

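View pics/scene0.png

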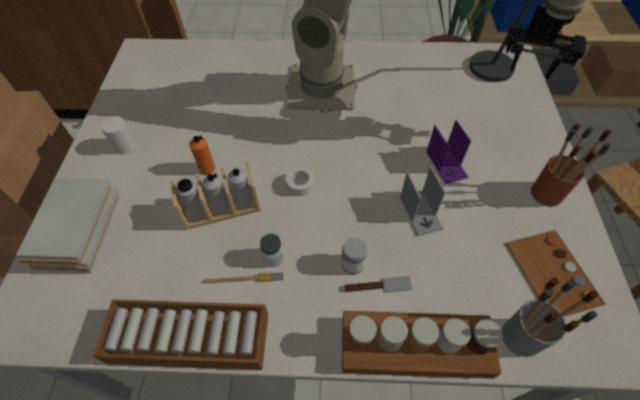

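The top view shows a rack with cans at (397,215), (422,209) and (449,200). There is an orange look-alike at (446,265), the steel holder at (205,210) and a purple look-alike at (165,278). Candidates for the can are 397, 422 (nozzle-like dark mark), 449 (wide cap) and the orange one (excluded). I'll check them in a close crop.

```bash
python3 - <<'E'
import cv2,numpy as np
t=cv2.imread('pics/top0.png');s=cv2.imread('pics/scene0.png')
f=lambda i,x,y,w,h,k:cv2.resize(i[y:y+h,x:x+w],(w*k,h*k),interpolation=cv2.INTER_CUBIC)
a=np.hstack([f(t,370,175,100,70,4),f(t,165,175,100,70,4)])
b=np.hstack([f(s,165,160,100,70,4),f(s,385,165,100,70,4)])
cv2.imwrite('pics/crop0.png',np.vstack([a,b]))
E
```

```text
(no output)
```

View pics/crop0.png

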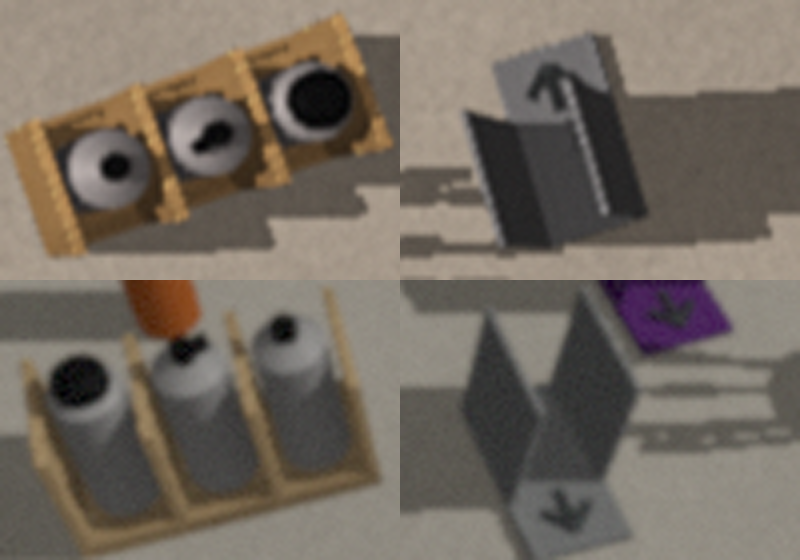

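The crop shows the middle can at top pixel (424,208), with its nozzle pointing down-left. The left can has a plain stopper and the right one a cap, so the middle can is the one. Its nozzle points along the rack's y, and in the holder the grip must lie along the nozzle. I'll set the can down on free table and regrasp it there.

```bash
cat > h.py <<'E'
from bench import *
import cv2,numpy as np
from scipy.spatial.transform import Rotation as R
def ray(c,px,z):
    K=np.array(c['K']);p=np.array(c['position']);Q=np.array(c['rotation']);Q=R.from_quat(Q).as_matrix() if Q.size==4 else Q
    d=Q@np.linalg.solve(K,[px[0],px[1],1.]);return p+d*(z-p[2])/d[2]
def proj(c,P):
    q=np.array(c['K'])@(R.from_quat(c['rotation']).as_matrix().T@(np.array(P)-c['position']));return q[:2]/q[2]
def pose():
    s=read_state();return s,np.array(s['ee_pos']),R.from_quat(s['eef_rot'])
def go(P,yaw=None):
    """tool-axes increments to world TCP P, with tool y axis along yaw (deg, mod 180), pointing down"""
    s,p,q=pose();M=q.as_matrix();d=M.T@(np.array(P)-p)
    t=np.zeros(3)
    if yaw is not None:
        best=[]
        for k in(0,180):
            a=np.radians(yaw+k);y=np.array([np.cos(a),np.sin(a),0]);z=np.array([0,0,-1.])
            G=np.column_stack([np.cross(y,z),y,z]);best.append(R.from_matrix(M.T@G).as_rotvec())
        best.sort(key=np.linalg.norm);t=best[0]
        print('alt turn',np.round(best[1]/(np.pi/4),3))
    print('t',round(s['time'],2),'tcp',np.round(p,4),'yaw',round(float(np.degrees(np.arctan2(M[1,1],M[0,1]))),2),'z',np.round(M[:,2],3),'inc',np.round(d/.3,4),np.round(t/(np.pi/4),4),'j7',round(s['joint_positions'][6],2))
E
python3 - <<'E'
from h import *
c=get_calibration('top');s=get_calibration('scene')
f=lambda x,y:(x/4+370,y/4+175); g=lambda x,y:(x/4+165,y/4+175)
a=ray(c,f(219,130),.146);b=ray(c,f(197,148),.139)
print('can',a,'noz ang',np.degrees(np.arctan2(*(b-a)[1::-1])))
print('scene can',ray(s,(165+180/4,160+(350-280)/4),.146))
p=[ray(c,f(*q),.118) for q in((18,130),(340,18),(62,255-5),(385,148))];print('rack corners',np.round(p,3).tolist())
h=[ray(c,g(*q),z) for q,z in(((150,62),.008),((95,62),.008),((190,35),.008))];print('holder arrow tip, corners',np.round(h,3).tolist())
h=[ray(c,g(*q),.118) for q in((70,112),(99,245),(165,80),(207,213))];print('cheek tops',np.round(h,3).tolist())
print('tape',ray(c,(333,242),.03),'tin',ray(c,(276,145),.095),'jar',ray(c,(354,150),.085))
go((*a[:2],.30),16)
w=get_calibration('wrist');q=R.from_quat(w['rotation']).as_matrix();_,p,r=pose();print('wristcam in tool',r.inv().apply(w['position']-p),r.inv().as_matrix()@q)
E
```

```text
can [ 0.524151   -0.27111499  0.146     ] noz ang 131.76012874661274
scene can [ 0.53306241 -0.26640346  0.146     ]
rack corners [[0.525, -0.152, 0.118], [0.597, -0.356, 0.118], [0.451, -0.179, 0.118], [0.515, -0.382, 0.118]]
holder arrow tip, corners [[0.578, 0.311, 0.008], [0.578, 0.349, 0.008], [0.597, 0.284, 0.008]]
cheek tops [[0.534, 0.331, 0.118], [0.451, 0.31, 0.118], [0.555, 0.272, 0.118], [0.471, 0.243, 0.118]]
tape [ 0.43786683 -0.05126294  0.03      ] tin [0.68855617 0.09992346 0.095     ] jar [ 0.67852357 -0.10361572  0.085     ]
alt turn [-1.00e-03 -2.00e-03 -2.75e+00]
t 0.1 tcp [0.1905 0.5949 0.2218] yaw 72.25 z [-0.    -0.001 -1.   ] inc [-1.9394 -2.4106 -0.2573] [-1.50e-03  9.00e-04  1.25e+00] j7 -0.09
wristcam in tool [ 0.070574    0.00029539 -0.16168295] [[-6.37127453e-04 -9.66789416e-01 -2.55573511e-01]
 [ 9.99999678e-01 -4.91318364e-04 -6.34360943e-04]
 [ 4.87725486e-04 -2.55573833e-01  9.66789418e-01]]
```

drive_tool([
  [-0.12,-0.06,-0.03,0,0,0.12],
  [-0.24,-0.12,-0.06,0,0,0.25],
  [-0.36,-0.18,-0.09,0,0,0.37],
  [-0.48,-0.24,-0.12,0,0,0.5],
  [-0.6,-0.3,-0.15,0,0,0.61],
])

```text
time: 0.52
ee_pos: [0.3355, 0.4529, 0.2677]
eef_rot: [0.387, 0.922, -0.0, -0.0]
ft_force: [0.2, 0.4, 0.4]
width: 0.0871
grip_force: 0.0
```

```bash
python3 -c "
from h import *
go((.49,.31,.30),17)"
```

```text
alt turn [-0.000e+00 -1.000e-03 -3.389e+00]
t 0.52 tcp [0.3355 0.4529 0.2677] yaw 44.5 z [-0. -0. -1.] inc [-0.7007  0.0332 -0.1076] [-5.000e-04  0.000e+00  6.112e-01] j7 -0.22
```

drive_tool([
  [-0.13,0.007,-0.02,0,0,0.12],
  [-0.26,0.013,-0.04,0,0,0.25],
  [-0.4,0.02,-0.06,0,0,0.37],
  [-0.53,0.027,-0.08,0,0,0.5],
  [-0.66,0.033,-0.1,0,0,0.61],
])

```text
time: 0.93
ee_pos: [0.4822, 0.3193, 0.2977]
eef_rot: [0.595, 0.804, -0.0, -0.0]
ft_force: [0.8, 0.9, 0.2]
width: 0.087
grip_force: 0.0
```

drive_tool([
  [0,0,0,0,0,0],
  [0,0,0,0,0,0],
  [0,0,0,0,0,0],
  [0,0,0,0,0,0],
  [0,0,0,0,0,0],
])

```text
time: 1.35
ee_pos: [0.48, 0.3223, 0.2972]
eef_rot: [0.591, 0.807, -0.0, -0.0]
ft_force: [-0.3, 0.1, -0.4]
width: 0.0873
grip_force: 0.0
```

```bash
python3 -c "
from h import *
import pickle
pickle.dump(get_calibration('wrist'),open('w1.pkl','wb'));cv2.imwrite('pics/w1.png',camera('wrist'))
go((.524,-.271,.30),19)"
```

```text
alt turn [-0.000e+00  1.000e-03  3.966e+00]
t 1.4 tcp [0.4801 0.3222 0.2973] yaw 17.49 z [-0.001  0.    -1.   ] inc [-1.9299 -0.4548 -0.0091] [-0.0006 -0.0003 -0.0335] j7 -0.32
```

View pics/w1.png

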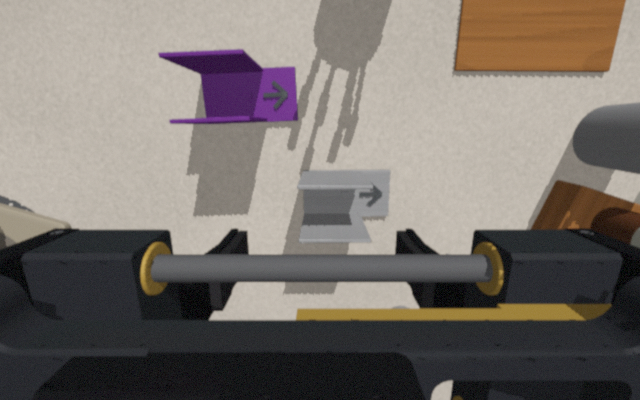

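The wrist view shows the steel holder at about (345,205), its arrow at (372,195) pointing right, and the purple look-alike at (240,95). I'll enlarge the holder for its edges.

```bash
python3 -c "
import cv2
i=cv2.imread('pics/w1.png')[160:250,285:405];cv2.imwrite('pics/w1c.png',cv2.resize(i,(720,540),interpolation=cv2.INTER_CUBIC))"
```

```text
(no output)
```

View pics/w1c.png

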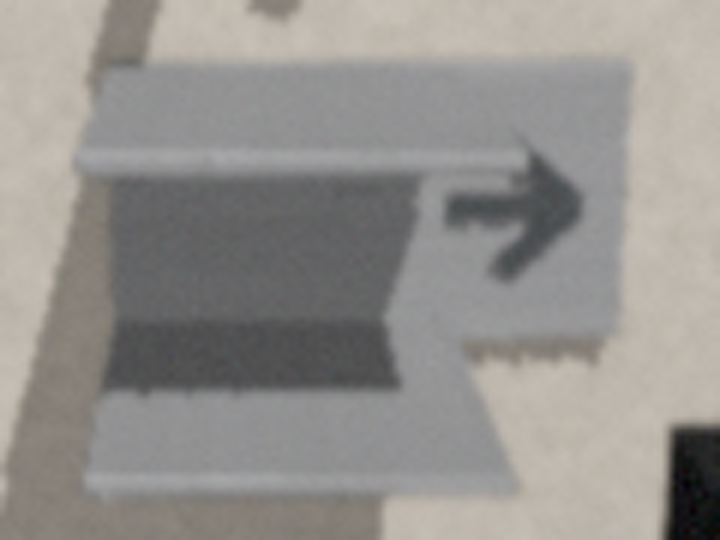

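drive_tool([
  [-0.13,-0.03,0,0,0,0],
  [-0.26,-0.06,0,0,0,0],
  [-0.39,-0.09,0,0,0,0],
  [-0.52,-0.12,0,0,0,0],
  [-0.65,-0.15,0,0,0,0],
])

```text
time: 1.82
ee_pos: [0.4958, 0.1204, 0.2976]
eef_rot: [0.592, 0.806, 0.0, -0.0]
ft_force: [1.1, 0.7, -0.3]
width: 0.0871
grip_force: 0.0
```

drive_tool([
  [-0.13,-0.03,0,0,0,0],
  [-0.26,-0.06,0,0,0,0],
  [-0.39,-0.09,0,0,0,0],
  [-0.52,-0.12,0,0,0,0],
  [-0.65,-0.15,0,0,0,0],
])

```text
time: 2.23
ee_pos: [0.5112, -0.0791, 0.2978]
eef_rot: [0.592, 0.806, 0.0, 0.0]
ft_force: [1.2, 0.4, 0.6]
width: 0.0869
grip_force: 0.0
```

drive_tool([
  [-0.1,-0.03,0,0,0,0],
  [-0.2,-0.06,0,0,0,0],
  [-0.3,-0.09,0,0,0,0],
  [-0.4,-0.12,0,0,0,-0.02],
  [-0.5,-0.15,0,0,0,-0.033],
])

```text
time: 2.65
ee_pos: [0.5134, -0.2351, 0.2976]
eef_rot: [0.581, 0.814, 0.0, 0.0]
ft_force: [0.8, 0.2, -0.1]
width: 0.087
grip_force: 0.0
```

The crop shows the plate's end corners at (631,62) and (614,335), the arrow tip at (583,203), and the cheek tops at rows 160 and 485.

```bash
python3 -c "
from h import *
import pickle
c=pickle.load(open('w1.pkl','rb'))
f=lambda x,y,z:ray(c,(x/6+285-.42,y/6+160-.42),z)[:2]
A=f(631,62,.008);B=f(614,335,.008);T=f(583,203,.008)
m=(A+B)/2;e=B-A;print('width',np.linalg.norm(e));n=np.array([-e[1],e[0]])/np.linalg.norm(e);
ang=np.degrees(np.arctan2(n[1],n[0]));print('end mid',m,ang,'tip',T)
u=[f(78,160,.118),f(525,158,.118)];l=[f(90,484,.118),f(518,486,.118)]
for q in(u,l):print(q,np.degrees(np.arctan2(*(q[1]-q[0])[::-1])),np.linalg.norm(q[1]-q[0]))
print('gap',np.mean(u,0)-np.mean(l,0),'cheek mid',(np.mean(u,0)+np.mean(l,0))/2)
for a in (16,17,18): print(a,'seat from end',m-.09*np.array([np.cos(np.radians(a)),np.sin(np.radians(a))]),T-.08*np.array([np.cos(np.radians(a)),np.sin(np.radians(a))]))
s,p,q=pose()
w=get_calibration('wrist');pickle.dump(w,open('w2.pkl','wb'));i=camera('wrist');cv2.imwrite('pics/w2.png',i);
print(proj(w,(.524,-.271,.146)))
go((.524,-.271,.30),19)"
```

```text
width 0.07312387865784492
end mid [0.58937293 0.32031834] 17.31871082100036 tip [0.57974595 0.31679552]
[array([0.45260178, 0.31284198]), array([0.53611306, 0.3395762 ])] 17.75127568781728 0.08768610396102633
[array([0.47407349, 0.24819163]), array([0.55832385, 0.27429604])] 17.215241116618238 0.08820182949847144
gap [-0.02184125  0.06496525] cheek mid [0.50527805 0.29372646]
16 seat from end [0.50285938 0.29551098] [0.50284501 0.29474454]
17 seat from end [0.5033055  0.29400488] [0.50324157 0.29340579]
18 seat from end [0.50377785 0.29250681] [0.50366143 0.29207416]
[320.5975317  223.30413472]
alt turn [5.000e-03 1.000e-03 3.992e+00]
t 2.7 tcp [ 0.5116 -0.2417  0.2976] yaw 18.66 z [ 0.    -0.003 -1.   ] inc [-0.1057  0.0078 -0.0077] [-0.0009  0.0033 -0.0075] j7 0.8
```

View pics/w2.png

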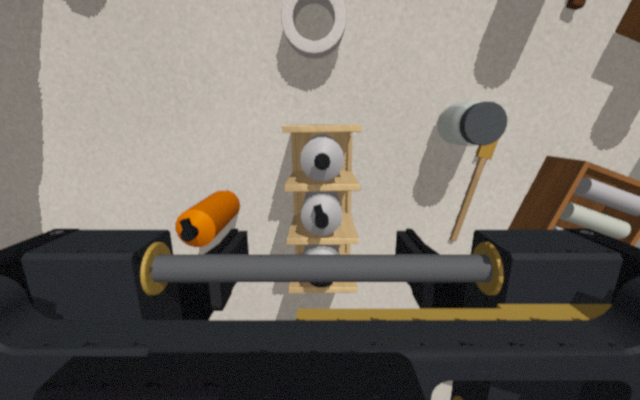

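The wrist view shows our can at about (321,214), with its nozzle pointing up and slightly left. The stoppered can is at (322,160) and the partitions lie level, so the tool is aligned with the rack. Next I measure the head by mask.

```bash
cat >> h.py <<'E'
def head(i,c,x0,x1,y0,y1,zb,th=70):
    """button centre and nozzle angle from the dark head; zb = underside height"""
    k=8;g=cv2.cvtColor(i,cv2.COLOR_BGR2GRAY)[y0:y1,x0:x1];g=cv2.resize(g,None,fx=k,fy=k,interpolation=cv2.INTER_CUBIC)
    n,L,S,C=cv2.connectedComponentsWithStats((g<th).astype(np.uint8))
    j=1+np.argmin([np.hypot(C[q][0]-g.shape[1]/2,C[q][1]-g.shape[0]/2) if S[q][4]>40*k else 1e9 for q in range(1,n)])
    m=(L==j).astype(np.uint8);D=cv2.distanceTransform(m,cv2.DIST_L2,5);o=np.unravel_index(D.argmax(),D.shape)[::-1]
    ys,xs=np.nonzero(m);d=np.hypot(xs-o[0],ys-o[1]);far=d>.85*d.max();t=(xs[far].mean(),ys[far].mean())
    U=lambda p:((p[0]+.5)/k+x0-.5,(p[1]+.5)/k+y0-.5)
    a=ray(c,U(o),zb+.136);b=ray(c,U(t),zb+.134);cen=ray(c,U((xs.mean(),ys.mean())),zb+.135)
    print('area',S[j][4]/k/k,'px',np.round(U(o),1),np.round(U(t),1),'r',D.max()/k,'button',np.round(a,4),'noz',round(np.degrees(np.arctan2(*(b-a)[1::-1])),1),'len',round(float(np.linalg.norm((b-a)[:2])),4),'ang2',round(np.degrees(np.arctan2(*(cen-a)[1::-1])),1))
E
python3 -c "
from h import *
import pickle
i=cv2.imread('pics/w2.png');c=pickle.load(open('w2.pkl','rb'))
head(i,c,300,345,193,237,.008);head(i,c,300,345,193,237,.008,55)
print([ray(c,p,.118)[:2] for p in((320.5,184),(322.5,236))])
g=cv2.cvtColor(i,cv2.COLOR_BGR2GRAY);m=(g[192:236,298:346]);hsv=cv2.cvtColor(i,cv2.COLOR_BGR2HSV)[192:236,298:346]
mm=((hsv[...,1]<35)&(hsv[...,2]>90)).astype(np.uint8);cs=max(cv2.findContours(mm,0,1)[0],key=cv2.contourArea);x,y,w,h=cv2.boundingRect(cs);print(x+298,y+192,w,h,ray(c,(x+298+w/2-.5,y+192+h/2-.5),.123))
"
```

```text
area 227.265625 px [320.9 219.6] [316.8 206.7] r 6.625 button [ 0.5231 -0.2673  0.144 ] noz 126.4 len 0.0152 ang2 134.2
area 206.296875 px [321.1 220.2] [316.9 206.9] r 6.25 button [ 0.5235 -0.268   0.144 ] noz 126.2 len 0.0156 ang2 129.1
[array([ 0.5111376, -0.2340354]), array([ 0.53462297, -0.29499066])]
301 192 41 43 [ 0.52277026 -0.26611649  0.123     ]
```

```bash
python3 -c "
from h import *
go((.523,-.267,.087),19)"
```

```text
alt turn [5.000e-03 1.000e-03 3.992e+00]
t 2.7 tcp [ 0.5116 -0.2417  0.2976] yaw 18.66 z [ 0.    -0.003 -1.   ] inc [-0.0901  0.0094  0.7023] [-0.0009  0.0033 -0.0075] j7 0.8
```

drive_tool([
  [-0.05,0.005,0.05,0,0,0],
  [-0.08,0.009,0.12,0,0,0],
  [-0.08,0.009,0.2,0,0,0],
  [-0.08,0.009,0.2,0,0,0],
  [-0.08,0.009,0.2,0,0,0],
])

```text
time: 3.12
ee_pos: [0.5233, -0.2554, 0.237]
eef_rot: [0.581, 0.814, -0.0, -0.001]
ft_force: [0.0, 0.2, 0.7]
width: 0.087
grip_force: 0.0
```

```bash
python3 -c "
from h import *
go((.523,-.267,.087),19)"
```

```text
alt turn [-3.000e-03  3.000e-03  3.998e+00]
t 3.12 tcp [ 0.5233 -0.2554  0.237 ] yaw 18.9 z [-0.002  0.001 -1.   ] inc [-0.0372 -0.0126  0.5001] [-0.0022 -0.0019 -0.0023] j7 0.86
```

drive_tool([
  [-0.037,-0.013,0,0,0,0],
  [-0.037,-0.013,0,0,0,0],
  [-0.037,-0.013,0.07,0,0,0],
  [-0.037,-0.013,0.12,0,0,0],
  [-0.037,-0.013,0.12,0,0,0],
])

```text
time: 3.53
ee_pos: [0.523, -0.2668, 0.2002]
eef_rot: [0.582, 0.814, -0.0, -0.001]
ft_force: [-0.4, -0.0, -0.9]
width: 0.087
grip_force: 0.0
```

```bash
python3 -c "
from h import *
go((.523,-.267,.087),19)"
```

```text
alt turn [-4.000e-03  3.000e-03  3.997e+00]
t 3.53 tcp [ 0.523  -0.2668  0.2002] yaw 18.89 z [-0.002  0.001 -1.   ] inc [-0.0013  0.0005  0.3774] [-0.0019 -0.0023 -0.0025] j7 0.9
```

Aligned; going down, then closing.

drive_tool([
  [0,0,0.09,0,0,0],
  [0,0,0.18,0,0,0],
  [0,0,0.27,0,0,0],
  [0,0,0.34,0,0,0],
  [0,0,0.377,0,0,0],
])

```text
time: 3.95
ee_pos: [0.5235, -0.2671, 0.0876]
eef_rot: [0.581, 0.814, 0.0, -0.001]
ft_force: [-0.1, 0.7, -0.9]
width: 0.0871
grip_force: 0.0
```

drive_tool([
  [0,0,0,0,0,0],
  [0,0,0,0,0,0],
  [0,0,0,0,0,0],
  [0,0,0,0,0,0],
  [0,0,0,0,0,0],
], claw=0.4, force=15)

```text
time: 4.37
ee_pos: [0.5242, -0.2684, 0.0897]
eef_rot: [0.582, 0.813, 0.0, 0.001]
ft_force: [0.2, -0.3, -0.2]
width: 0.0617
grip_force: 0.0
```

drive_tool([
  [0,0,0,0,0,0],
  [0,0,0,0,0,0],
  [0,0,0,0,0,0],
  [0,0,0,0,0,0],
  [0,0,0,0,0,0],
], claw=0.7, force=25)

```text
time: 4.78
ee_pos: [0.5239, -0.2682, 0.0889]
eef_rot: [0.582, 0.813, 0.0, 0.0]
ft_force: [0.3, 0.5, 5.3]
width: 0.0494
grip_force: 25.0
```

drive_tool([
  [0,0,-0.05,0,0,0],
  [0,0,-0.15,0,0,0],
  [0,0,-0.26,0,0,0],
  [0,0,-0.38,0,0,0],
  [0,0,-0.5,0,0,0],
])

```text
time: 5.2
ee_pos: [0.5225, -0.268, 0.2393]
eef_rot: [0.582, 0.813, -0.0, -0.001]
ft_force: [1.2, -0.3, -1.4]
width: 0.0492
grip_force: 25.0
```

drive_tool([
  [0,0,-0.05,0,0,0],
  [0,0,-0.08,0,0,0],
  [0,0,-0.08,0,0,0],
  [0,0,-0.08,0,0,0],
  [0,0,-0.08,0,0,0],
])

```text
time: 5.62
ee_pos: [0.5228, -0.2677, 0.2604]
eef_rot: [0.582, 0.813, -0.0, -0.001]
ft_force: [-0.5, -0.3, -1.6]
width: 0.0495
grip_force: 25.0
```

```bash
python3 -c "
from h import *
go((.48,.07,.26),-34)"
```

```text
alt turn [ 1.000e-03 -5.000e-03 -2.826e+00]
t 5.62 tcp [ 0.5228 -0.2677  0.2604] yaw 18.84 z [-0.003  0.001 -1.   ] inc [1.1113 0.2286 0.0028] [-3.9000e-03 -7.0000e-04  1.1742e+00] j7 0.88
```

drive_tool([
  [0.11,0.022,0,0,0,0.1],
  [0.22,0.045,0,0,0,0.22],
  [0.33,0.07,0,0,0,0.34],
  [0.44,0.09,0,0,0,0.46],
  [0.55,0.115,0,0,0,0.58],
])

```text
time: 6.03
ee_pos: [0.5016, -0.0993, 0.2608]
eef_rot: [0.752, 0.659, -0.001, -0.001]
ft_force: [-0.3, 0.1, -1.1]
width: 0.0494
grip_force: 25.0
```

```bash
python3 -c "
from h import *
go((.48,.07,.26),-34)"
```

```text
alt turn [-2.000e-03 -4.000e-03 -3.412e+00]
t 6.03 tcp [ 0.5016 -0.0993  0.2608] yaw -7.53 z [-0.002 -0.    -1.   ] inc [ 0.55   -0.1452  0.0028] [-0.0028  0.0014  0.5881] j7 0.01
```

drive_tool([
  [0.11,-0.03,0,0,0,0.12],
  [0.22,-0.06,0,0,0,0.24],
  [0.33,-0.09,0,0,0,0.36],
  [0.44,-0.12,0,0,0,0.48],
  [0.55,-0.145,0,0,0,0.59],
])

```text
time: 6.45
ee_pos: [0.4791, 0.0699, 0.261]
eef_rot: [0.883, 0.469, -0.001, -0.0]
ft_force: [0.7, 0.3, -0.9]
width: 0.0489
grip_force: 25.0
```

drive_tool([
  [0,0,0.03,0,0,0],
  [0,0,0.1,0,0,0],
  [0,0,0.2,0,0,0],
  [0,0,0.3,0,0,0],
  [0,0,0.4,0,0,0],
])

```text
time: 6.87
ee_pos: [0.4795, 0.0679, 0.1398]
eef_rot: [0.882, 0.471, -0.001, -0.0]
ft_force: [0.6, 0.1, -1.9]
width: 0.0496
grip_force: 25.0
```

```bash
python3 -c "
from h import *
go((.48,.07,.081),-34)"
```

```text
alt turn [-3.000e-03 -2.000e-03 -3.995e+00]
t 6.87 tcp [0.4795 0.0679 0.1398] yaw -33.78 z [-0.002 -0.001 -1.   ] inc [ 0.0069 -0.0023  0.1961] [-0.0012  0.0018  0.005 ] j7 -0.78
```

drive_tool([
  [0,0,0.07,0,0,0],
  [0,0,0.13,0,0,0],
  [0,0,0.165,0,0,0],
  [0,0,0.175,0,0,0],
  [0,0,0.18,0,0,0],
])

```text
time: 7.28
ee_pos: [0.4801, 0.068, 0.0878]
eef_rot: [0.882, 0.471, -0.001, 0.0]
ft_force: [0.2, 0.6, -2.1]
width: 0.0494
grip_force: 25.0
```

drive_tool([
  [0,0,0.003,0,0,0],
  [0,0,0.006,0,0,0],
  [0,0,0.009,0,0,0],
  [0,0,0.012,0,0,0],
  [0,0,0.013,0,0,0],
])

```text
time: 7.7
ee_pos: [0.4807, 0.0685, 0.0848]
eef_rot: [0.882, 0.471, 0.0, -0.0]
ft_force: [-0.2, -0.2, -1.9]
width: 0.0494
grip_force: 25.0
```

drive_tool([
  [0,0,0.003,0,0,0],
  [0,0,0.006,0,0,0],
  [0,0,0.009,0,0,0],
  [0,0,0.01,0,0,0],
  [0,0,0.01,0,0,0],
])

```text
time: 8.12
ee_pos: [0.4805, 0.0683, 0.0814]
eef_rot: [0.882, 0.471, -0.0, -0.0]
ft_force: [0.0, -0.0, -1.5]
width: 0.0492
grip_force: 25.0
```

drive_tool([
  [0,0,0.002,0,0,0],
  [0,0,0.004,0,0,0],
  [0,0,0.005,0,0,0],
  [0,0,0.005,0,0,0],
  [0,0,0.005,0,0,0],
])

```text
time: 8.53
ee_pos: [0.481, 0.0686, 0.0808]
eef_rot: [0.882, 0.471, 0.001, -0.0]
ft_force: [-1.3, -0.1, 6.6]
width: 0.0494
grip_force: 25.0
```

drive_tool([
  [0,0,0,0,0,0],
  [0,0,0,0,0,0],
  [0,0,0,0,0,0],
  [0,0,0,0,0,0],
  [0,0,0,0,0,0],
], claw=0.0)

```text
time: 8.95
ee_pos: [0.4805, 0.0684, 0.08]
eef_rot: [0.882, 0.471, -0.0, -0.0]
ft_force: [-0.8, -1.0, 0.3]
width: 0.0747
grip_force: 0.0
```

drive_tool([
  [0,0,-0.02,0,0,0],
  [0,0,-0.1,0,0,0],
  [0,0,-0.2,0,0,0],
  [0,0,-0.3,0,0,0],
  [0,0,-0.4,0,0,0],
])

```text
time: 9.37
ee_pos: [0.4803, 0.0681, 0.2018]
eef_rot: [0.882, 0.471, -0.0, 0.0]
ft_force: [1.3, 0.1, 0.0]
width: 0.0868
grip_force: 0.0
```

drive_tool([
  [0.05,0,-0.1,0,0,0],
  [0.1,0,-0.15,0,0,0],
  [0.1,0,-0.2,0,0,0],
  [0.1,0,-0.2,0,0,0],
  [0.1,0,-0.2,0,0,0],
])

```text
time: 9.78
ee_pos: [0.4974, 0.0931, 0.2605]
eef_rot: [0.882, 0.471, 0.001, 0.0]
ft_force: [-0.9, -1.2, -0.4]
width: 0.087
grip_force: 0.0
```

```bash
python3 -c "
from h import *
c=get_calibration('wrist');i=camera('wrist');cv2.imwrite('pics/w3.png',i)
u=proj(c,(.481,.0685,.136)).astype(int);print(u)
x,y=u;head(i,c,x-40,x+40,y-40,y+40,0);head(i,c,x-40,x+40,y-40,y+40,0,55)
k=cv2.resize(i[max(0,y-50):y+50,x-70:x+70],None,fx=5,fy=5,interpolation=cv2.INTER_CUBIC);cv2.imwrite('pics/w3c.png',k)
go((.481,.0685,.2),70)"
```

```text
[322 224]
area 278.40625 px [321.9 225.7] [317.2 210.1] r 7.25 button [0.4797 0.0673 0.136 ] noz 72.7 len 0.0168 ang2 69.0
area 257.25 px [321.9 225.8] [317.3 210.3] r 6.8996124 button [0.4797 0.0672 0.136 ] noz 72.6 len 0.0166 ang2 69.2
alt turn [-0.     0.    -2.308]
t 9.83 tcp [0.497  0.0928 0.2597] yaw -33.84 z [-0. -0. -1.] inc [-0.097   0.0009  0.1989] [0.0000e+00 4.0000e-04 1.6924e+00] j7 -0.85
```

View pics/w3c.png

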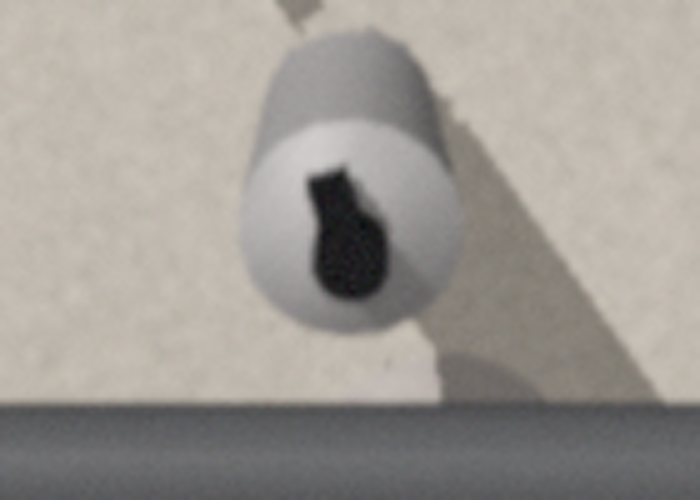

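The crop shows the nozzle pointing up and slightly left in the image, which agrees with 73° from the mask. The can stands upright. I turn the tool to that angle for the regrasp.

drive_tool([
  [0,0,0,0,0,-0.15],
  [0,0,0,0,0,-0.3],
  [0,0,0,0,0,-0.45],
  [0,0,0,0,0,-0.6],
  [0,0,0,0,0,-0.75],
])

```text
time: 10.25
ee_pos: [0.4965, 0.0926, 0.2588]
eef_rot: [0.706, 0.708, -0.001, -0.0]
ft_force: [-0.6, 0.9, -0.7]
width: 0.087
grip_force: 0.0
```

drive_tool([
  [0,0,0,0,0,-0.15],
  [0,0,0,0,0,-0.3],
  [0,0,0,0,0,-0.45],
  [0,0,0,0,0,-0.6],
  [0,0,0,0,0,-0.75],
])

```text
time: 10.67
ee_pos: [0.4965, 0.0926, 0.2588]
eef_rot: [0.47, 0.883, -0.001, -0.001]
ft_force: [0.4, 0.4, -0.6]
width: 0.0871
grip_force: 0.0
```

drive_tool([
  [0,0,0,0,0,-0.15],
  [0,0,0,0,0,-0.3],
  [0,0,0,0,0,-0.45],
  [0,0,0,0,0,-0.6],
  [0,0,0,0,0,-0.75],
])

```text
time: 11.08
ee_pos: [0.4965, 0.0926, 0.2589]
eef_rot: [0.193, 0.981, -0.0, -0.001]
ft_force: [0.3, 0.5, -0.3]
width: 0.0869
grip_force: 0.0
```

```bash
python3 -c "
from h import *
go((.48,.068,.2),73)"
```

```text
alt turn [-3.000e-03  2.000e-03  3.883e+00]
t 11.08 tcp [0.4965 0.0926 0.2589] yaw 67.73 z [-0.002 -0.001 -1.   ] inc [ 0.0196 -0.0965  0.1963] [-0.0015 -0.0018 -0.1172] j7 0.93
```

drive_tool([
  [0.01,-0.05,0,0,0,-0.06],
  [0.02,-0.096,0,0,0,-0.117],
  [0.02,-0.096,0.07,0,0,-0.117],
  [0.02,-0.096,0.1,0,0,-0.117],
  [0.02,-0.096,0.1,0,0,-0.117],
])

```text
time: 11.5
ee_pos: [0.479, 0.0686, 0.2273]
eef_rot: [0.151, 0.989, -0.001, -0.002]
ft_force: [1.0, 0.1, 0.5]
width: 0.0867
grip_force: 0.0
```

```bash
python3 -c "
from h import *
go((.48,.068,.081),73)"
```

```text
alt turn [-0.007  0.005  3.993]
t 11.5 tcp [0.479  0.0686 0.2273] yaw 72.66 z [-0.004 -0.001 -1.   ] inc [-0.0057  0.0005  0.4878] [-0.0032 -0.0048 -0.0075] j7 1.04
```

drive_tool([
  [-0.004,0,0.1,0,0,0],
  [-0.004,0,0.2,0,0,0],
  [-0.004,0,0.3,0,0,0],
  [-0.004,0,0.4,0,0,0],
  [-0.004,0,0.485,0,0,0],
])

```text
time: 11.92
ee_pos: [0.4812, 0.0688, 0.0828]
eef_rot: [0.15, 0.989, -0.0, -0.001]
ft_force: [0.6, 0.1, -0.6]
width: 0.0871
grip_force: 0.0
```

drive_tool([
  [0,0,0,0,0,0],
  [0,0,0,0,0,0],
  [0,0,0,0,0,0],
  [0,0,0,0,0,0],
  [0,0,0,0,0,0],
], claw=0.4, force=15)

```text
time: 12.33
ee_pos: [0.4828, 0.069, 0.0861]
eef_rot: [0.15, 0.989, 0.001, 0.001]
ft_force: [0.2, -1.1, 0.5]
width: 0.0615
grip_force: 0.0
```

drive_tool([
  [0,0,0,0,0,0],
  [0,0,0,0,0,0],
  [0,0,0,0,0,0],
  [0,0,0,0,0,0],
  [0,0,0,0,0,0],
], claw=0.7, force=25)

```text
time: 12.75
ee_pos: [0.4824, 0.0685, 0.0853]
eef_rot: [0.151, 0.989, 0.0, 0.001]
ft_force: [-0.9, -1.6, 6.5]
width: 0.0497
grip_force: 24.9
```

```bash
python3 -c "
from h import *
go((.48,.068,.25),73)"
```

```text
alt turn [ 2.000e-03 -2.000e-03  3.993e+00]
t 12.75 tcp [0.4824 0.0685 0.0853] yaw 72.69 z [ 0.001  0.    -1.   ] inc [ 0.0065 -0.0037 -0.5491] [ 0.001   0.0013 -0.007 ] j7 1.12
```

drive_tool([
  [0,0,-0.05,0,0,0],
  [0,0,-0.17,0,0,0],
  [0,0,-0.3,0,0,0],
  [0,0,-0.43,0,0,0],
  [0,0,-0.56,0,0,0],
])

```text
time: 13.17
ee_pos: [0.4812, 0.0683, 0.2542]
eef_rot: [0.151, 0.989, 0.0, -0.0]
ft_force: [0.3, 1.7, -2.2]
width: 0.0498
grip_force: 24.9
```

drive_tool([
  [0,0,0,0,0,0],
  [0,0,0,0,0,0],
  [0,0,0,0,0,0],
  [0,0,0,0,0,0],
  [0,0,0,0,0,0],
])

```text
time: 13.58
ee_pos: [0.481, 0.0685, 0.251]
eef_rot: [0.15, 0.989, -0.001, -0.001]
ft_force: [0.5, 0.3, -2.0]
width: 0.0495
grip_force: 24.9
```

```bash
python3 -c "
from h import *
s,p,q=pose();c=get_calibration('wrist');i=camera('wrist');cv2.imwrite('pics/w4.png',i)
for z in(.051,0,-.05):print(proj(c,p+[0,0,z]))
go((.504,.2937,.25),17)"
```

```text
[320.80043243 295.95583847]
[321.17732507 247.40583932]
[321.38471486 220.69060788]
alt turn [ 1.000e-03 -3.000e-03 -2.762e+00]
t 13.63 tcp [0.4812 0.0685 0.2512] yaw 72.7 z [-0.002 -0.001 -1.   ] inc [0.1506 0.7394 0.0032] [-2.9000e-03 -1.2000e-03  1.2378e+00] j7 1.03
```

View pics/w4.png

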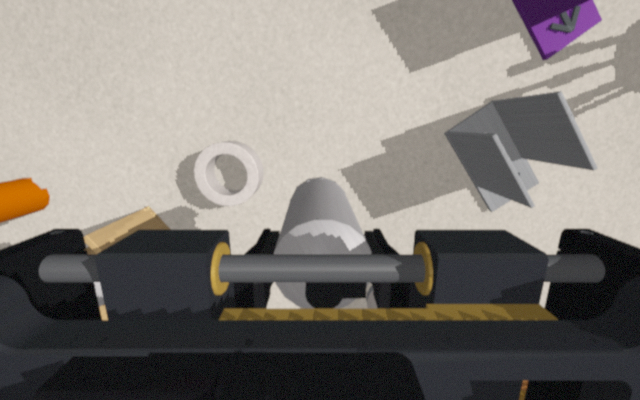

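The wrist view shows the can held, with the far edge of its foot at (320,178) and its shoulder edge at (320,219). The holder is clear at (520,150). I compute the can's offset from the TCP along tool x from those two edges.

```bash
python3 -c "
from h import *
i=cv2.imread('pics/w4.png');g=cv2.cvtColor(i,cv2.COLOR_BGR2GRAY)
print(g[170:230,312:328].mean(1).astype(int))
s,p,q=pose();c=get_calibration('wrist');x=q.apply([1,0,0])
for zz,px in((-.0853,178),(.0297,219)):
  for o in(-.003,0,.003,.006):print(px,o,np.round(proj(c,p+x*(.025+o)+[0,0,zz]),1))
"
```

```text
[205 205 205 205 205 204 198 179 155 137 131 129 130 129 129 130 129 129
 129 129 128 129 129 129 129 129 130 128 129 128 129 129 128 129 129 129
 129 129 129 129 130 129 129 129 129 129 129 129 131 145 168 181 183 184
 184 184 185 184 185 185]
178 -0.003 [321.5 183. ]
178 0 [321.5 179.5]
178 0.003 [321.5 176. ]
178 0.006 [321.4 172.5]
219 -0.003 [321.  229.6]
219 0 [321.  223.6]
219 0.003 [321.  217.5]
219 0.006 [320.9 211.4]
```

drive_tool([
  [0.03,0.1,0,0,0,0.12],
  [0.06,0.2,0,0,0,0.24],
  [0.09,0.3,0,0,0,0.37],
  [0.12,0.35,0,0,0,0.5],
  [0.14,0.35,0,0,0,0.62],
])

```text
time: 14.05
ee_pos: [0.4718, 0.1855, 0.2512]
eef_rot: [0.384, 0.923, -0.001, -0.001]
ft_force: [-0.2, -0.0, -1.7]
width: 0.0493
grip_force: 24.8
```

```bash
python3 -c "
from h import *
go((.504,.2937,.25),17)"
```

```text
alt turn [ 1.000e-03 -3.000e-03 -3.382e+00]
t 14.05 tcp [0.4718 0.1855 0.2512] yaw 44.8 z [-0.002 -0.001 -1.   ] inc [0.1803 0.3303 0.0035] [-2.400e-03 -4.000e-04  6.178e-01] j7 0.34
```

drive_tool([
  [0.04,0.07,0,0,0,0.12],
  [0.08,0.14,0,0,0,0.24],
  [0.12,0.2,0,0,0,0.37],
  [0.15,0.27,0,0,0,0.5],
  [0.176,0.33,0,0,0,0.61],
])

```text
time: 14.47
ee_pos: [0.5057, 0.2901, 0.2514]
eef_rot: [0.594, 0.804, -0.001, -0.0]
ft_force: [-0.2, -0.5, -1.9]
width: 0.0494
grip_force: 24.8
```

drive_tool([
  [0,0,0,0,0,0],
  [0,0,0,0,0,0],
  [0,0,0,0,0,0],
  [0,0,0,0,0,0],
  [0,0,0,0,0,0],
])

```text
time: 14.88
ee_pos: [0.506, 0.2877, 0.2527]
eef_rot: [0.593, 0.806, 0.0, -0.0]
ft_force: [-0.2, -0.2, -0.9]
width: 0.0495
grip_force: 24.9
```

```bash
python3 -c "
from h import *
go((.5045,.292,.22),17.3)
c=get_calibration('wrist');i=camera('wrist');cv2.imwrite('pics/w5.png',i)"
```

```text
alt turn [ 0.  0. -4.]
t 14.88 tcp [0.506  0.2877 0.2527] yaw 17.32 z [-0.  0. -1.] inc [ 0.0153 -0.0004  0.1088] [ 0.     -0.0002  0.0005] j7 -0.22
```

View pics/w5.png

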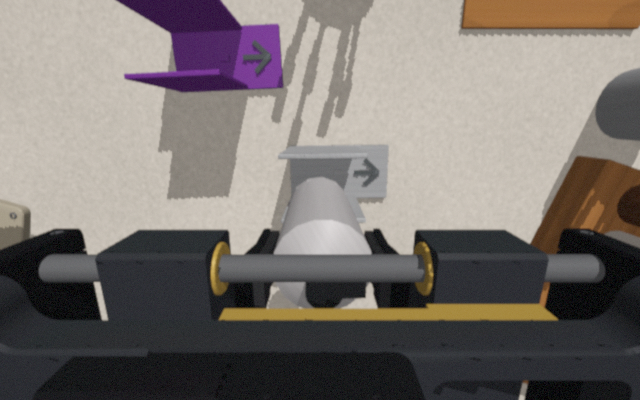

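The wrist view shows the can over the holder with the arrow pointing right at (379,172). The plate's end corners are at (388,146) and (386,197), and the far cheek's top is at row 154. I cross-check the seat from these.

```bash
python3 -c "
from h import *
c=get_calibration('wrist')
A,B,T=[ray(c,p,.008)[:2] for p in((388,146),(386.5,197.5),(379.5,172))]
u=np.array([np.cos(np.radians(17.3)),np.sin(np.radians(17.3))]);n=np.array([-u[1],u[0]])
s0=np.array([.504,.2937])
for P in(A,B,T):print((P-s0)@u,(P-s0)@n)
g=cv2.cvtColor(cv2.imread('pics/w5.png'),6);print(g[142:165,300:312].mean(1).astype(int),g[140:205,383].astype(int))
for r in(150,154,158):print(r,(ray(c,(305,r),.118)[:2]-s0)@n)
"
```

```text
0.08966045276371337 0.034883754247527744
0.09166177391986924 -0.03704398238469744
0.07991593749593118 -0.0006191702656417712
[193 193 190 178 161 154 153 153 153 153 152 154 162 163 159 152 130 109
 107 108 109 109 108] [195 195 192 188 175 161 159 162 161 156 155 158 158 159 158 157 156 156
 155 158 158 159 159 162 159 159 157 160 157 155 159 158 159 161 158 158
 157 160 159 158 157 156 156 156 156 157 156 158 156 157 154 156 158 160
 160 161 154 146 143 154 172 183 184 187 189]
150 0.0389124470149795
154 0.03497656370031571
158 0.031013540885222082
```

drive_tool([
  [0.005,0,0,0,0,0],
  [0.01,0,0,0,0,0],
  [0.014,0,0,0,0,0],
  [0.014,0,0,0,0,0],
  [0.014,0,0,0,0,0],
])

```text
time: 15.35
ee_pos: [0.5046, 0.2927, 0.2525]
eef_rot: [0.592, 0.806, 0.0, -0.0]
ft_force: [0.2, -0.5, -0.6]
width: 0.0495
grip_force: 24.9
```

```bash
python3 -c "
from h import *
go((.5045,.292,.13),17.3)"
```

```text
alt turn [ 0.    -0.    -3.998]
t 15.35 tcp [0.5046 0.2927 0.2525] yaw 17.37 z [-0.  0. -1.] inc [-0.0022 -0.001   0.4084] [-0.     -0.0001  0.0015] j7 -0.23
```

drive_tool([
  [-0.002,0,0.07,0,0,0],
  [-0.002,0,0.15,0,0,0],
  [-0.002,0,0.23,0,0,0],
  [-0.002,0,0.31,0,0,0],
  [-0.002,0,0.36,0,0,0],
])

```text
time: 15.77
ee_pos: [0.504, 0.2915, 0.1421]
eef_rot: [0.592, 0.806, -0.001, -0.0]
ft_force: [-0.5, -0.1, -2.2]
width: 0.0495
grip_force: 24.9
```

drive_tool([
  [0,0,0.03,0,0,0],
  [0,0,0.06,0,0,0],
  [0,0,0.09,0,0,0],
  [0,0,0.1,0,0,0],
  [0,0,0.1,0,0,0],
])

```text
time: 16.18
ee_pos: [0.5048, 0.292, 0.1142]
eef_rot: [0.592, 0.806, -0.0, -0.0]
ft_force: [-0.4, -1.2, -1.1]
width: 0.0496
grip_force: 24.9
```

```bash
python3 -c "
from h import *
go((.5045,.292,.0985),17.3);print(read_state()['ft_force'])"
```

```text
alt turn [-0.000e+00 -1.000e-03 -3.999e+00]
t 16.18 tcp [0.5048 0.292  0.1142] yaw 17.35 z [-0. -0. -1.] inc [ 0.0004 -0.0009  0.0524] [-0.0005  0.0002  0.0011] j7 -0.2
[-0.42707503 -1.22644283 -1.0887709 ]
```

drive_tool([
  [0,0,0.01,0,0,0],
  [0,0,0.02,0,0,0],
  [0,0,0.03,0,0,0],
  [0,0,0.04,0,0,0],
  [0,0,0.045,0,0,0],
])

```text
time: 16.6
ee_pos: [0.5048, 0.292, 0.1007]
eef_rot: [0.592, 0.806, -0.0, -0.0]
ft_force: [-0.4, -0.2, -1.5]
width: 0.0495
grip_force: 24.9
```

drive_tool([
  [0,0,0.003,0,0,0],
  [0,0,0.006,0,0,0],
  [0,0,0.009,0,0,0],
  [0,0,0.012,0,0,0],
  [0,0,0.013,0,0,0],
])

```text
time: 17.02
ee_pos: [0.5049, 0.292, 0.0971]
eef_rot: [0.592, 0.806, 0.0, -0.0]
ft_force: [0.3, 0.2, -0.9]
width: 0.0492
grip_force: 24.9
```

drive_tool([
  [0,0,0.003,0,0,0],
  [0,0,0.006,0,0,0],
  [0,0,0.009,0,0,0],
  [0,0,0.01,0,0,0],
  [0,0,0.01,0,0,0],
])

```text
time: 17.43
ee_pos: [0.5048, 0.292, 0.0941]
eef_rot: [0.592, 0.806, -0.0, -0.0]
ft_force: [-0.1, -0.2, -1.2]
width: 0.0497
grip_force: 24.9
```

drive_tool([
  [0,0,0.002,0,0,0],
  [0,0,0.004,0,0,0],
  [0,0,0.006,0,0,0],
  [0,0,0.006,0,0,0],
  [0,0,0.006,0,0,0],
])

```text
time: 17.85
ee_pos: [0.505, 0.2923, 0.0933]
eef_rot: [0.592, 0.806, 0.0, -0.0]
ft_force: [-2.9, -1.4, 7.8]
width: 0.0494
grip_force: 24.9
```

Contact came at the expected height, so the can is seated over the key. I release, rise and look.

drive_tool([
  [0,0,0,0,0,0],
  [0,0,0,0,0,0],
  [0,0,0,0,0,0],
  [0,0,0,0,0,0],
  [0,0,0,0,0,0],
], claw=0.0)

```text
time: 18.27
ee_pos: [0.5049, 0.292, 0.0922]
eef_rot: [0.592, 0.806, -0.0, -0.0]
ft_force: [0.6, 0.3, -0.4]
width: 0.0754
grip_force: 0.0
```

drive_tool([
  [0,0,-0.02,0,0,0],
  [0,0,-0.1,0,0,0],
  [0,0,-0.2,0,0,0],
  [0,0,-0.3,0,0,0],
  [0,0,-0.4,0,0,0],
])

```text
time: 18.68
ee_pos: [0.5048, 0.2918, 0.2142]
eef_rot: [0.592, 0.806, 0.0, 0.0]
ft_force: [0.8, 0.6, -0.3]
width: 0.087
grip_force: 0.0
```

drive_tool([
  [0.06,0,-0.1,0,0,0],
  [0.12,0,-0.15,0,0,0],
  [0.14,0,-0.2,0,0,0],
  [0.14,0,-0.2,0,0,0],
  [0.14,0,-0.2,0,0,0],
])

```text
time: 19.1
ee_pos: [0.4926, 0.3322, 0.273]
eef_rot: [0.592, 0.806, 0.001, 0.0]
ft_force: [-0.5, -0.2, 0.0]
width: 0.0874
grip_force: 0.0
```

```bash
python3 -c "
from h import *
c=get_calibration('wrist');i=camera('wrist')
x,y=proj(c,(.504,.2937,.144)).astype(int);print(x,y)
head(i,c,x-40,x+40,y-40,y+40,.008,60)
a=cv2.resize(i[y-80:y+40,x-60:x+100],None,fx=4,fy=4,interpolation=cv2.INTER_CUBIC);cv2.imwrite('pics/w6.png',a)"
```

```text
321 232
area 268.4375 px [319.1 231.7] [333.5 230.9] r 7.375 button [0.5012 0.2943 0.144 ] noz 17.6 len 0.0152 ang2 16.7
```

View pics/w6.png

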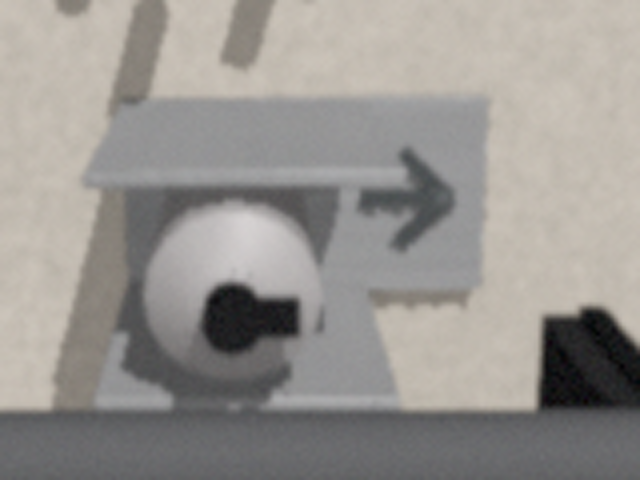

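The crop shows the can upright between the cheeks, with its nozzle parallel to the arrow (17.6° against the holder's 17.4°). I check its centre once more from the shoulder circle and the top view.

```bash
python3 -c "
from h import *
c=get_calibration('wrist')
s0=np.array([.504,.2937]);u=np.array([np.cos(.3028),np.sin(.3028)]);n=np.array([-u[1],u[0]])
def rep(k,P):d=P[:2]-s0;print(k,np.round([d@u*1e3,d@n*1e3],1))
f=lambda X,Y:(X/4+261-.4,Y/4+152-.4)
l=ray(c,f(143,293),.121);r=ray(c,f(322,293),.121);rep('shoulder',(l+r)/2);print(np.linalg.norm(l-r));rep('top edge',ray(c,f(233,200),.123))
rep('arrow',ray(c,f(455,199),.008));rep('end',ray(c,f(487,195),.008))
rep('cheekL',ray(c,f(86,185),.118))
t=camera('top');k=get_calibration('top');x,y=proj(k,(.504,.2937,.144)).astype(int);head(t,k,x-14,x+14,y-14,y+14,.008,60)
cv2.imwrite('pics/t7.png',np.hstack([cv2.resize(t[175:245,165:265],None,fx=4,fy=4,interpolation=2),cv2.resize(camera('scene')[150:235,370:470],(400,280),interpolation=2)]))
"
```

```text
shoulder [-3.6  0.3]
0.05003101252316461
top edge [-3.3 27.8]
arrow [78.2 -2.4]
end [90.1 -0.8]
cheekL [-43.8  30.7]
area 54.09375 px [195.8 215.4] [193.8 209.8] r 3.3249993 button [0.5017 0.2893 0.144 ] noz 23.2 len 0.0151 ang2 18.6
```

View pics/t7.png

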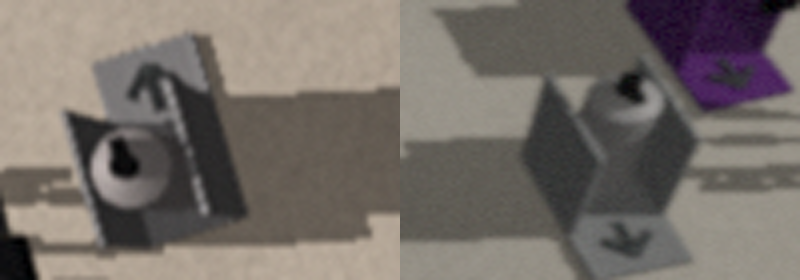

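The can stands flat and aligned, but about 2.5 to 3 mm toward −x from the middle. I'll mend that: regrip at the same place, lift 3 mm, shift 2.5 mm along the arrow and lower again.

drive_tool([
  [-0.05,0,0,0,0,0],
  [-0.1,0,0,0,0,0],
  [-0.14,0,0.1,0,0,0],
  [-0.14,0,0.2,0,0,0],
  [-0.14,0,0.2,0,0,0],
])

```text
time: 19.67
ee_pos: [0.5035, 0.2877, 0.207]
eef_rot: [0.594, 0.805, -0.004, -0.001]
ft_force: [-0.9, 0.6, -1.0]
width: 0.087
grip_force: 0.0
```

```bash
python3 -c "
from h import *
go((.5049,.292,.0935),17.35)"
```

```text
alt turn [0.006 0.015 3.996]
t 19.67 tcp [0.5035 0.2877 0.207 ] yaw 17.15 z [-0.006 -0.005 -1.   ] inc [0.0134 0.0113 0.3783] [-0.0094  0.0041 -0.0044] j7 -0.22
```

drive_tool([
  [0,0,0,0,0,0],
  [0,0,0,0,0,0],
  [0,0,0,0,0,0],
  [0,0,0,0,0,0],
  [0,0,0,0,0,0],
])

```text
time: 20.08
ee_pos: [0.5053, 0.2924, 0.2135]
eef_rot: [0.592, 0.806, 0.001, 0.0]
ft_force: [0.0, 0.2, -0.1]
width: 0.0868
grip_force: 0.0
```

```bash
python3 -c "
from h import *
go((.5049,.292,.0935),17.35)"
```

```text
alt turn [ 1.000e-03  3.000e-03 -3.999e+00]
t 20.08 tcp [0.5053 0.2924 0.2135] yaw 17.37 z [ 0.001  0.001 -1.   ] inc [-0.0013 -0.0023  0.4   ] [ 0.002  -0.0009  0.0005] j7 -0.22
```

drive_tool([
  [0,-0.002,0.09,0,0,0],
  [0,-0.002,0.18,0,0,0],
  [0,-0.002,0.28,0,0,0],
  [0,-0.002,0.36,0,0,0],
  [0,-0.002,0.398,0,0,0],
])

```text
time: 20.5
ee_pos: [0.503, 0.2913, 0.0903]
eef_rot: [0.592, 0.806, -0.002, -0.0]
ft_force: [-0.9, -0.9, -0.4]
width: 0.0871
grip_force: 0.0
```

drive_tool([
  [0,0,0,0,0,0],
  [0,0,0,0,0,0],
  [0,0,0,0,0,0],
  [0,0,0,0,0,0],
  [0,0,0,0,0,0],
], claw=0.39, force=15)

```text
time: 20.92
ee_pos: [0.505, 0.2924, 0.0944]
eef_rot: [0.592, 0.806, 0.001, 0.0]
ft_force: [0.1, -0.7, 0.6]
width: 0.0618
grip_force: 0.0
```

drive_tool([
  [0,0,0,0,0,0],
  [0,0,0,0,0,0],
  [0,0,0,0,0,0],
  [0,0,0,0,0,0],
  [0,0,0,0,0,0],
], claw=0.6, force=20)

```text
time: 21.33
ee_pos: [0.5044, 0.2921, 0.0935]
eef_rot: [0.592, 0.806, 0.0, -0.0]
ft_force: [-1.9, 0.0, 5.2]
width: 0.0495
grip_force: 20.0
```

drive_tool([
  [0,0,-0.005,0,0,0],
  [0,0,-0.01,0,0,0],
  [0,0.004,-0.01,0,0,0],
  [0,0.008,-0.01,0,0,0],
  [0,0.008,-0.01,0,0,0],
])

```text
time: 21.75
ee_pos: [0.5068, 0.2925, 0.0958]
eef_rot: [0.592, 0.806, -0.0, 0.0]
ft_force: [0.3, 0.4, -1.3]
width: 0.0496
grip_force: 19.9
```

```bash
python3 -c "
from h import *
go((.5073,.2927,.0935),17.35);print(read_state()['ft_force'])"
```

```text
alt turn [0. 0. 4.]
t 21.75 tcp [0.5068 0.2925 0.0958] yaw 17.34 z [-0. -0. -1.] inc [0.0001 0.0018 0.0076] [-0.      0.0001 -0.0002] j7 -0.19
[ 0.28838486  0.43425895 -1.28083611]
```

Lifted and shifted; lowering to contact.

drive_tool([
  [0,0.001,0.003,0,0,0],
  [0,0.001,0.006,0,0,0],
  [0,0.001,0.009,0,0,0],
  [0,0.001,0.01,0,0,0],
  [0,0.001,0.01,0,0,0],
])

```text
time: 22.17
ee_pos: [0.507, 0.2928, 0.0936]
eef_rot: [0.592, 0.806, 0.0, -0.0]
ft_force: [-2.2, -1.6, 6.0]
width: 0.0497
grip_force: 20.0
```

drive_tool([
  [0,0,0,0,0,0],
  [0,0,0,0,0,0],
  [0,0,0,0,0,0],
  [0,0,0,0,0,0],
  [0,0,0,0,0,0],
], claw=0.0)

```text
time: 22.58
ee_pos: [0.5069, 0.2927, 0.0929]
eef_rot: [0.592, 0.806, 0.0, 0.0]
ft_force: [0.4, -0.1, 0.6]
width: 0.0752
grip_force: 0.0
```

drive_tool([
  [0,0,-0.02,0,0,0],
  [0,0,-0.1,0,0,0],
  [0,0,-0.2,0,0,0],
  [0,0,-0.3,0,0,0],
  [0,0,-0.4,0,0,0],
])

```text
time: 23.0
ee_pos: [0.5068, 0.2924, 0.2148]
eef_rot: [0.592, 0.806, 0.0, 0.0]
ft_force: [0.3, 1.2, -0.5]
width: 0.0864
grip_force: 0.0
```

drive_tool([
  [0.06,0,-0.1,0,0,0],
  [0.12,0,-0.15,0,0,0],
  [0.14,0,-0.2,0,0,0],
  [0.14,0,-0.2,0,0,0],
  [0.14,0,-0.2,0,0,0],
])

```text
time: 23.42
ee_pos: [0.4946, 0.3329, 0.2736]
eef_rot: [0.592, 0.806, 0.001, 0.0]
ft_force: [0.5, -0.1, -0.7]
width: 0.087
grip_force: 0.0
```

```bash
python3 -c "
from h import *
camera('top')
c=get_calibration('wrist');i=camera('wrist');cv2.imwrite('pics/w8.png',i)
x,y=proj(c,(.504,.2937,.144)).astype(int)
head(i,c,x-40,x+40,y-40,y+40,.008,60)
u=np.array([np.cos(.3028),np.sin(.3028)])
g=cv2.cvtColor(i,6);r=y-7;print(x,y,g[r,x-32:x+32])
d=g[r-28]
print(read_state()['ee_pos'])"
```

```text
area 272.734375 px [320.3 230.9] [334.5 230.6] r 7.373062 button [0.504  0.2952 0.144 ] noz 15.7 len 0.0149 ang2 10.3
319 232 [129 132 128 117  96  82  82  83  82  85 104 133 147 150 151 150 151 153
 153 156 159 161 164 166 167 160 128  78  32  25  24  35  28  23  27  28
  31  40  62  96 123 130 132 133 132 133 132 130 131 140 162 168 169 167
 165 160 150 151 153 152 150 150 149 148]
[0.49441533 0.33166561 0.27207307]
```

```bash
python3 -c "
from bench import *
print(close_job())"
```

```text
the job is handed in; nothing more can be done
None
```

The can stands in the steel holder with its notch over the key, its nozzle along the arrow to within about 2° and about 1.5 mm from the middle by the last wrist picture; I handed the job in at about 23.5 s, and the result was not reported back.

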